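# Square up a tacked flange at two marks and hold it

### The arm

A 6-joint arm with a two-finger parallel gripper is mounted at the origin on the work surface. World frame = base frame: x ahead of the robot, y to its left, z up, the work surface at z = 0. Lengths are in m, angles in rad, forces in N, time in s.
With the tool pointing down it reaches from about 0.225 to 0.875 m from the base axis. Payload 3.4 kg.
Tool frame: the origin (TCP) lies at the very end of the fingers, on their centre line; the grasp point (between the pads) lies 19 mm behind it; z points along the fingers, y is the direction in which the jaws open and shut (so a half turn about z gives the same grasp; the last joint's range is limited). The gripper opens to 85 mm and grips with 20 to 120 N. Pads are 22 mm wide; open, the fingers measure 114 mm over their backs; the gripper's body (76 mm by 85 mm) begins 54 mm behind the grasp point. The pads swing forward as they close: fully open they stand 13 mm farther back than shut.
Start: joints at [-1.282, 0.276, 1.505, -0, 1.361, -0.121], TCP at [0.229, -0.527, 0.231] pointing down, gripper open.
Joint ranges: [-2.89, 2.89], [-0.75, 2.08], [0.22, 2.7], [-1.18, 4.32], [0.11, 2.71], [-2.7, 2.7]. Speed limits (rad/s): [2.57, 2.57, 3.14, 3.14, 3.14, 3.14].

### API

Orientations are given as a unit quaternion [w, x, y, z].
In Python, from rig import telemetry, cams, sign_off, spotter gives the robot as it stands.
- The arm moves only by the tool servo_tool, never from a script. Its argument "steps" is a list of rows, each a list of 6 numbers: the shift along the tool's x, y, z in mm, then the turn, a rotation vector about the tool's x, y, z in degrees. In form: [[x, y, z, ax, ay, az], ...]. A call has 1 to 8 rows; each row is the pose to reach, as a shift and turn from the pose commanded when the call began, along the tool's axes at that moment; what a row does not reach only later rows make up. A row lasts 1/10 s, in which the tool goes at most 50 mm and 8.59 degrees, less where a joint would pass 70% of its speed; a pose out of reach is approached as far as the arm can. A call with a gripper value outside its range is refused whole. "hand" is the closure in counts, from 0 (fully open) to 255 (shut), set as the call begins (left out, the last holds). The fingers move at their own pace and stop on an object; "grip_force" is the grip in N (left out, the last holds). Time passes only in rows, so rows that repeat a pose let the fingers close. It gives the time, the measured TCP pose, the force and the opening at its end, in the units of the state.
- telemetry.get_state(): the state, without advancing time (a new reading comes with each control period).
- cams.get_image(name): name is "side" or "top"; returns (picture, depth): 400x640x3 uint8, red, green, blue; 400x640 float32, m along the optical axis (not along the pixel's ray), 0 where there is no reading.
- cams.camera_model(name): a dict with "camera_matrix" (3x3 intrinsics, pixels), "origin" and "rotation" of the camera in the world. Camera axes: x right, y up, looking along -z (the intrinsics and any distortion apply to the point x, -y, -z); pixel columns grow to the right and rows downward; lengths in m; the calibration is good to about 2 mm. A picture is of the moment at which its call begins. camera_model takes no time and is no camera call.
- sign_off(): hands the job in, once; it reports no verdict.
Trained networks look in the newest picture that a camera, given by its name, has taken for a name from the list of things; names that differ only in an ending like _2 or _b are one class to them, and where a whole thing is asked for, a point or a joint stands for the part that bears it (a point fixed in the world has none). Each returns a list of dicts, best first, with "conf" (0 to 1); they miss things now and then, are a little off and sometimes report something else, mostly with a low value. They report only what shows in the picture. A call takes as long as a camera call. They do not tell look-alikes from the thing itself.
- spotter.outline_of(query, camera): "region" (400x640 bool, what is visible of it) and "rect" ([left, top, width, height] in pixels, round what is visible of it).
The state is a dict: "clock": time; "qpos": joint angles; "qd": joint speeds; "effort": joint torques, N m; "position": TCP position; "ee_rot": TCP orientation; "contact_force": force on the tool from outside, world axes, zero at the start; "moment": the same for the moment, N m; "width": finger opening in m.
Only numpy, scipy, OpenCV 4.12 (cv2) and the standard library are available. Lean on these libraries where they do the work, as an engineer would, in place of code of your own. Each camera call takes 0.05 s, during which the arm holds its last target.

### The job

Pick up the standing square and use it to check the tacked upright flange: at the single marker line, set the square's foot flat on the floor plate, centred on the line, and press its heel into the corner until the flange is pushed fully upright and both faces touch. Then draw the square back so that the flange springs free, do the same centred on the double marker line, and finish there still gripping the square and pressing it home, holding the flange upright. Leave the tin, the hammer and the shears where they are.

Things in the scene. Friction and masses are not known exactly. Their poses are not given: they have to be found in the camera images.
- square: Loose bare-metal square standing on its foot, 0.36 to 0.6 kg. Foot 120 mm long, 40 wide, 12 high; blade at its heel end 14 thick, 18 deep, top at z 100; a grip post stands on the foot (x -85 to -57), 14 thick, top at z 82. Origin: underside, middle of the heel edge. x points out of the heel; foot spans x -120 to 0; heel and blade back are one flat face at x = 0. y across, z up.
- square_grip (a point): Good place to grip the square, from above: middle of its grip post, 71 mm behind the heel face (x -71), 60 above the underside, 22 below the post's top. Fingers close across the 14 thickness (along the square's y). Gripping here, pressing level and a little down keeps the foot flat.
- workpiece: Bare steel weldment fixed to the table: a floor plate with an upright flange. Origin: on the table under the middle of the seam, i.e. under the front (robot-side) bottom edge of the flange. x points level from the robot side into the flange (the way to press), y along the seam, z up. Two blocks 30 x 30 x 45 mm stand behind the flange.
- floor_plate: The weldment's floor plate, 8 mm thick, 300 along the seam, reaching 170 in front of the seam (x -170) and 50 behind it; same origin and axes as workpiece, its top is at z = 8. It does not move.
- flange: The upright flange, 6 mm thick, 280 along the seam, 80 high. Origin: middle of its front bottom edge, at the plate top; z up its face, x out of its back. It hinges on that edge: left free it leans 0.1 to 0.14 rad towards the robot; upright is against its stop, it goes no further. It springs forward when let go; pushing it upright takes about 7 N at its top edge, besides the drag of the foot on the plate; a 20 N push is ample.
- mark_single: One marker line, 4 mm wide, drawn on top of the floor plate square to the seam, from the seam to 149 in front of it. Origin: on the line at the seam, on the plate's top; x, y, z as for workpiece. Lies 45 to 95 to one side of the middle of the seam, either side.
- mark_double: Two parallel marker lines, each 4 mm wide, 16 apart between centres, drawn like the single one. Origin: midway between the two lines, at the seam, on the plate's top; axes as for workpiece. On the other side of the middle from the single line.
- tin: Bystander: closed metal tin, diameter 68, 85 mm high, standing beyond the weldment. Origin: centre of its underside.
- hammer: Bystander: hammer lying on the table to the robot's right, about 300 mm long. Origin about mid-length at table height.
- shears: Bystander: hand shears with black loop handles, about 270 mm long, lying beyond the square. Origin near the pivot, at table height.
Things that resemble listed ones, but are neither listed nor needed, are in the scene too. What is meant by the square is not orange, purple or yellow, and is the smaller of those in its own colour.

How it is judged:
By the outcome, as a careful person would: the job done as asked, in the order asked, and still so for the second after the job is handed in, while the arm keeps its last pose, push and grip.
It also fails if it takes over 51 s, if anything falls off the work surface, if the arm or the gripper's body presses on something with over 40 N, if the wrist force passes 120 N, or if a joint passes its speed limit or range.

## Working session

There is one attempt and no reset: what is moved stays moved. The work goes in short steps, Python scripts to look and compute and a tool call to move; the robot and the scene stay as the last step left them, time stands still between calls to the robot, and variables do not carry over. Pictures are saved under pics/ and viewed, and the job is handed in when it is done.

Besides the shell and the picture viewer there is one more tool, called by a JSON object that holds its "name" and its "arguments". servo_tool: Moves the arm, as the interface text tells. Its arguments: {"type":"object","properties":{"steps":{"type":"array","items":{"type":"array","items":{"type":"number"}}},"hand":{"type":"number"},"grip_force":{"type":"number"}},"required":["steps"]}

```bash
ls; mkdir -p pics; python3 - <<'E'
from rig import telemetry,cams
import cv2,numpy as np
s=telemetry.get_state();print(s)
for n in("side","top"):
    p,d=cams.get_image(n);cv2.imwrite(f"pics/{n}0.png",p[:,:,::-1]);np.savez(f"{n}0.npz",p=p,d=d)
    m=cams.camera_model(n);print(n,m)
E
```

```text
pics
{'clock': 0.0, 'qpos': array([-1.28199699e+00,  2.76616791e-01,  1.50611254e+00,  2.76648535e-05,
        1.36070607e+00, -1.21011953e-01]), 'qd': array([-5.92405401e-04,  2.50596875e-04,  7.17082118e-04, -1.40241344e-03,
       -1.52145800e-03,  2.23311872e-05]), 'effort': array([-2.59512208e-04, -4.16775084e+01, -2.45800138e+01, -2.51852071e-04,
        1.09458243e-02, -5.25949044e-07]), 'position': array([ 0.22895032, -0.52688918,  0.23043549]), 'ee_rot': array([-9.19267106e-04,  9.79080361e-01,  2.03471859e-01, -6.37287983e-05]), 'contact_force': array([ 0.36734013,  0.05722103, -0.56891386]), 'moment': array([-0.03359234,  0.02387366, -0.05758384]), 'width': 0.08505025319432179}
side {'camera_matrix': array([[472.07503395,   0.        , 316.03549182],
       [  0.        , 472.07503395, 200.00944783],
       [  0.        ,   0.        ,   1.        ]]), 'origin': array([0.31330281, 0.98646959, 1.26742974]), 'rotation': array([-0.09548164, -0.03855299,  0.33501439,  0.93656942])}
top {'camera_matrix': array([[498.38165998,   0.        , 319.84379307],
       [  0.        , 498.38165998, 207.49320516],
       [  0.        ,   0.        ,   1.        ]]), 'origin': array([0.3906366 , 0.03074633, 1.53511902]), 'rotation': array([ 0.70749399,  0.02285689, -0.03249226, -0.70560192])}
```

View pics/side0.png

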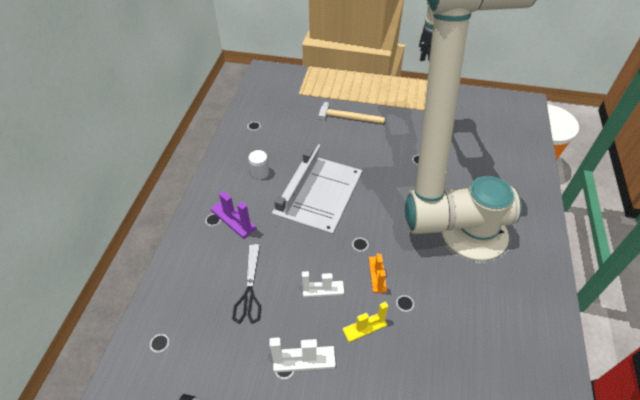

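View pics/top0.png

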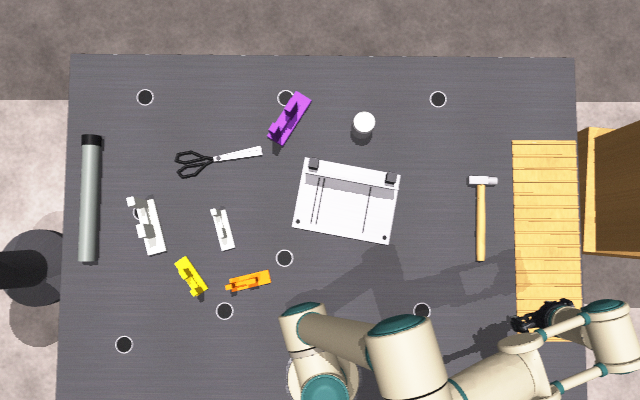

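There are five square-like things in the top view: purple (289,118), yellow (190,276), orange (248,281), a large white one (147,226) and a small white one (222,229). The task rules out the three colours. The smaller white one fits, which I'll check by its size.

```bash
cat > h.py <<'E'
import numpy as np,cv2
from scipy.spatial.transform import Rotation as R
from rig import cams
def cam(n):
    m=cams.camera_model(n);q=np.array(m['rotation']);return m['camera_matrix'],R.from_quat(q[[1,2,3,0]]).as_matrix(),np.array(m['origin'])
def cloud(n,d):
    K,Rm,o=cam(n);v,u=np.mgrid[0:400,0:640]
    X=np.stack([(u-K[0,2])/K[0,0]*d,-(v-K[1,2])/K[1,1]*d,-d],-1)
    return X@Rm.T+o
def ray(n,u,v,z):
    K,Rm,o=cam(n);r=Rm@np.array([(u-K[0,2])/K[0,0],-(v-K[1,2])/K[1,1],-1]);return o+r*(z-o[2])/r[2]
def proj(n,P):
    K,Rm,o=cam(n);c=(np.atleast_2d(P)-o)@Rm;return np.stack([K[0,0]*c[:,0]/-c[:,2]+K[0,2],-K[1,1]*c[:,1]/-c[:,2]+K[1,2]],1)
def rectfit(P):
    (c,s,a)=cv2.minAreaRect((P[:,:2]*1000).astype(np.float32));return c,s,a
E
python3 - <<'E'
from h import *
from rig import spotter
for n in("side","top"):
    z=np.load(n+"0.npz");p,d=z['p'],z['d'];C=cloud(n,d)
    for q in("square","square_grip","workpiece","flange","mark_single","mark_double"):
        for r in spotter.outline_of(q,n)[:5]:
            g=r['region']&(d>0);P=C[g];print(n,q,round(r['conf'],2),r['rect'],np.median(P,0).round(3),P[:,2].max().round(3),[np.round(x,1) for x in rectfit(P)])
    print(C[330:333,500] if n=='x' else '')
    a=[cv2.resize(p[y:y+100,x:x+130],None,fx=3,fy=3,interpolation=2) for x,y in ([(120,180),(180,180)] if n=='top' else [(240,250),(270,250)])]
    cv2.imwrite(f"pics/{n}crop.png",np.hstack(a)[:,:,::-1])
    x,y=(280,140) if n=='top' else (260,130)
    cv2.imwrite(f"pics/{n}wp.png",cv2.resize(p[y:y+120,x:x+140],None,fx=5,fy=5,interpolation=2)[:,:,::-1])
E
```

```text
side square 0.97 [365.7, 253.7, 20.5, 40.8] [0.291 0.246 0.014] 0.103 [array([290.9, 225.6]), array([ 40.5, 122.8]), np.float64(13.2)]
side square 0.94 [305.9, 273.0, 39.8, 26.2] [0.444 0.315 0.014] 0.103 [array([445.4, 304. ]), array([119.2,  52. ]), np.float64(16.3)]
side square 0.9 [271.5, 339.4, 64.0, 33.1] [0.451 0.536 0.017] 0.139 [array([459.5, 514.1]), array([175.3,  88.3]), np.float64(14.7)]
side square 0.78 [213.7, 193.6, 43.7, 44.2] [0.782 0.127 0.034] 0.145 [array([793.9, 102.1]), array([ 69.9, 191.2]), np.float64(58.5)]
side square 0.73 [343.2, 302.4, 46.0, 37.0] [0.299 0.407 0.014] 0.103 [array([294.2, 390.5]), array([156.3,  61.8]), np.float64(49.6)]
side square_grip 0.93 [371.6, 255.5, 15.7, 36.1] [0.292 0.238 0.015] 0.103 [array([292.3, 220.2]), array([ 41.3, 134.1]), np.float64(13.7)]
side square_grip 0.88 [273.5, 338.1, 64.2, 31.5] [0.45  0.536 0.018] 0.139 [array([456.2, 513.1]), array([161. ,  87.7]), np.float64(15.2)]
side square_grip 0.87 [343.2, 304.2, 46.4, 35.7] [0.301 0.408 0.013] 0.103 [array([306.4, 390.5]), array([133.9,  64.8]), np.float64(36.4)]
side s
[... 1772 characters left out ...]
4.2)]
top square_grip 0.57 [224.8, 271.8, 45.4, 19.0] [0.289 0.221 0.013] 0.106 [array([286.8, 225.6]), array([ 42. , 126.8]), np.float64(14.0)]
top workpiece 0.69 [308.0, 160.0, 89.7, 29.0] [ 0.599 -0.104  0.055] 0.093 [array([609.1, -83.3]), array([268.1,  54.7]), np.float64(79.6)]
top workpiece 0.32 [211.0, 212.7, 20.6, 38.3] [0.444 0.304 0.015] 0.107 [array([443.1, 306.1]), array([120.6,  40.1]), np.float64(16.4)]
top flange 0.54 [302.7, 170.7, 93.9, 17.4] [ 0.585 -0.095  0.085] 0.094 [array([593.1, -77.7]), array([271.4,  21. ]), np.float64(79.5)]
top mark_single 0.4 [363.3, 189.4, 2.9, 42.6] [ 0.497 -0.132  0.008] 0.015 [array([ 497.2, -130.5]), array([  4.2, 107.1]), np.float64(80.0)]
```

```bash
sleep 1; ls pics
```

```text
side0.png
sidecrop.png
sidewp.png
top0.png
topcrop.png
topwp.png
```

View pics/topcrop.png

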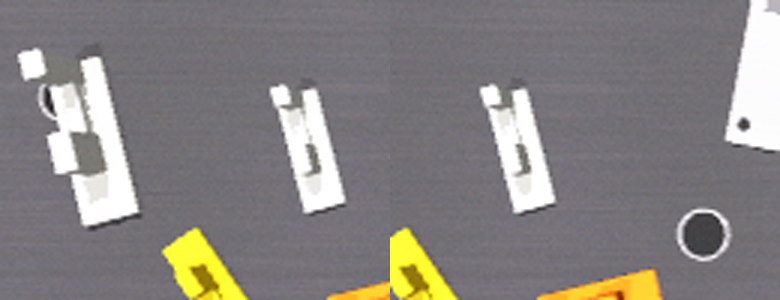

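View pics/topwp.png

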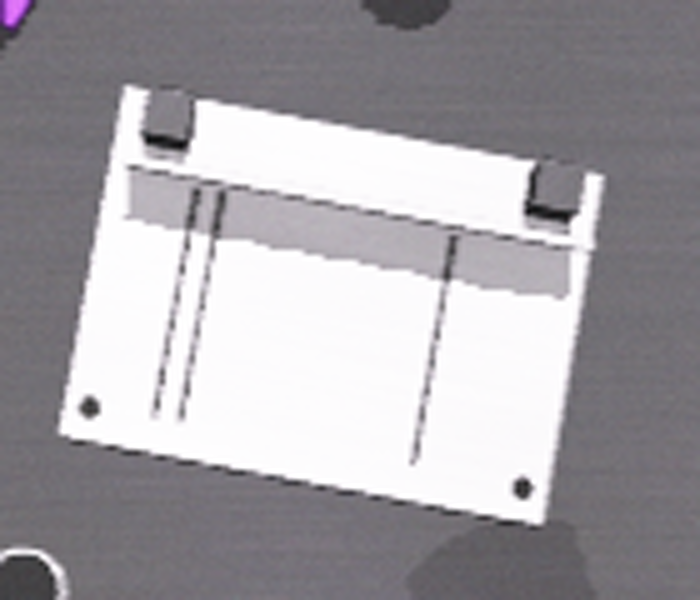

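View pics/sidewp.png

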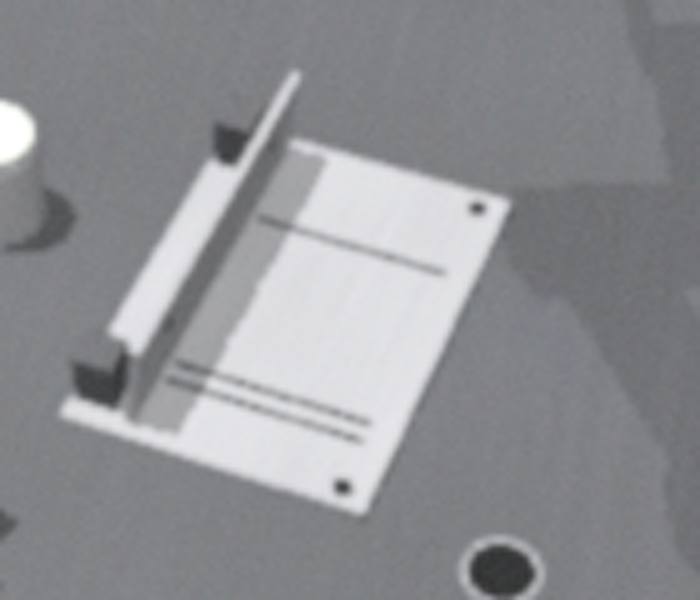

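The top crop shows the small white square at (222,229): its foot measures 120 x 42 mm and its top is at about 0.1 m, while the large one is 163 mm long. So the target is the small white one, with the heel end upper left. The double line lies at +y and the single at -y. Next I measure them precisely.

```bash
cat > meas.py <<'E'
from h import *
def long_edges(n,p,d):
    C=cloud(n,d); return C
if __name__=="__main__":
  for n in("top","side"):
    z=np.load(n+"0.npz");p,d=z['p'],z['d'];C=cloud(n,d);g=p.astype(int).sum(2)
    print(n,"table z",np.median(C[(p.max(2)<130)&(d>0)][:,2]).round(4))
    # square: within 0.1 m of (.443,.305)
    near=(np.hypot(C[...,0]-.443,C[...,1]-.305)<.1)&(d>0)
    for lo,hi,nm in((.006,.018,'foot'),(.076,.088,'post'),(.094,.11,'blade')):
        P=C[near&(C[...,2]>lo)&(C[...,2]<hi)]
        print(nm,len(P),P.mean(0).round(4),[np.round(x,1) for x in rectfit(P)])
    # plate
    wx=C[...,0];wy=C[...,1]
    W=(C[...,2]>.003)&(C[...,2]<.014)&(np.hypot(wx-.53,wy+.07)<.25)&(d>0)
    print('plate',W.sum(),C[W].mean(0).round(4),[np.round(x,1) for x in rectfit(C[W])])
    F=(C[...,2]>.05)&(np.hypot(wx-.6,wy+.08)<.17)&(d>0)
    print('flange hi',F.sum(),C[F].max(0).round(4))
    # marker lines: sample dark on plate plane, via blackhat
    gg=p.mean(2).astype(np.float32)
    u0,v0=(280,140) if n=='top' else (260,130)
    bh=cv2.morphologyEx(gg,cv2.MORPH_BLACKHAT,np.ones((7,7)))
    bh[~W]=0
    m=bh>25
    nn,lab,st,_=cv2.connectedComponentsWithStats(m.astype(np.uint8),connectivity=8)
    for i in range(1,nn):
        if st[i,4]>25:
            vv,uu=np.nonzero(lab==i);w=bh[vv,uu]
            P=np.array([ray(n,a,b,.008)[:2] for a,b in zip(uu,vv)])
            c=np.average(P,axis=0,weights=w);e,V=np.linalg.eigh(np.cov(P.T,aweights=w));t=V[:,1]*np.sign(V[0,1])
            s=(P-c)@t;print('line',st[i],c.round(4),'ang',np.degrees(np.arctan2(t[1],t[0])).round(2),'ends',(c+t*s.min()).round(4),(c+t*s.max()).round(4),'w',np.sqrt(e[0]).round(4))
E
python3 meas.py
```

```text
top table z -0.0009
foot 416 [0.4357 0.3007 0.0108] [array([445.6, 303.7]), array([185.2, 187. ]), np.float64(5.5)]
post 55 [0.4373 0.3042 0.0808] [array([457.9, 309.6]), array([83.4, 14.5]), np.float64(13.4)]
blade 32 [0.4909 0.3196 0.0998] [array([490.5, 319.1]), array([17.6, 13.5]), np.float64(14.3)]
plate 7927 [ 0.5237 -0.0698  0.0071] [array([528.2, -69.4]), array([497.5, 489.6]), np.float64(79.6)]
flange hi 674 [0.7686 0.0578 0.094 ]
line [310 176  11  48  83] [0.5364 0.0256] ang -10.52 ends [0.4625 0.0393] [0.6085 0.0122] w 0.0014
line [320 177   6  22  42] [0.5758 0.0021] ang -11.12 ends [0.5397 0.0092] [ 0.6054 -0.0037] w 0.0017
line [362 187  10  46  81] [ 0.5056 -0.1329] ang -10.49 ends [ 0.4354 -0.1199] [ 0.5749 -0.1457] w 0.0014
line [316 200   5  20  32] [0.5035 0.0153] ang -10.12 ends [0.4753 0.0204] [0.5337 0.01  ] w 0.0012
side table z -0.1202
foot 317 [0.4341 0.3113 0.0105] [array([432.4, 319.9]), array([126.9,  90.7]), np.float64(33.5)]
post 62 [0.4477 0.3107 0.0805] [array([460.4, 312. ]), array([83.5, 16.3]), np.float64(16.2)]
blade 29 [0.4926 0.321  0.0986] [array([492.8, 321. ]), array([14.4, 17.2]), np.float64(12.9)]
plate 3486 [ 0.5247 -0.0528  0.0066] [array([530.5, -69. ]), array([491.2, 484. ]), np.float64(18.4)]
flange hi 553 [0.7698 0.0632 0.0949]
line [304 205  30  10  50] [0.5189 0.0145] ang -10.49 ends [0.4668 0.0241] [0.5711 0.0048] w 0.0019
line [302 208  31  11  51] [0.5211 0.0305] ang -10.5 ends [0.4669 0.0406] [0.5752 0.0205] w 0.0019
```

```bash
cat > fit.py <<'E'
from h import *
from scipy.optimize import minimize
B=[(-.12,0,-.02,.02,0,.012),(-.018,0,-.007,.007,0,.1),(-.085,-.057,-.007,.007,0,.082)]
S=4
def sil(n,x,y,a,z0,win):
    u0,v0,w,h=win;im=np.zeros((h*S,w*S),np.uint8);c,s=np.cos(a),np.sin(a)
    for b in B:
        P=np.array([[i,j,k] for i in b[:2] for j in b[2:4] for k in b[4:]]);Q=np.c_[x+c*P[:,0]-s*P[:,1],y+s*P[:,0]+c*P[:,1],P[:,2]+z0]
        uv=proj(n,Q);hull=cv2.convexHull(((uv-[u0,v0]+.5)*S).astype(np.float32))
        cv2.fillConvexPoly(im,hull.round().astype(np.int32),255)
    return cv2.resize(im,(w,h),interpolation=cv2.INTER_AREA)/255.
def fit(n,mask,x0,z0,win):
    u0,v0,w,h=win;m=mask[v0:v0+h,u0:u0+w].astype(float)
    f=lambda q:np.abs(sil(n,q[0]/100,q[1]/100,q[2]/10,z0,win)-m).sum()
    r=minimize(f,[x0[0]*100,x0[1]*100,x0[2]*10],method='Nelder-Mead',options=dict(initial_simplex=np.array([x0[0]*100,x0[1]*100,x0[2]*10])+np.vstack([np.zeros(3),np.eye(3)*.8])))
    return r.x[0]/100,r.x[1]/100,np.degrees(r.x[2]/10),r.fun,m.sum()
if __name__=="__main__":
  for n,win in(("top",(195,195,55,65)),("side",(295,262,60,45))):
    z=np.load(n+"0.npz");p,d=z['p'],z['d'];C=cloud(n,d)
    sat=p.max(2).astype(int)-p.min(2)
    m1=(C[...,2]>.006)&(d>0)&(sat<40)
    print(n,fit(n,m1,(.49,.32,.25),0,win), fit(n,(p.min(2)>150),(.49,.32,.25),0,win))
E
python3 fit.py
cat > plate.py <<'E'
from h import *
z=np.load("top0.npz");p=z['p'].mean(2)
# edges by subpixel crossings along lines in plate frame
a=np.radians(-10.5);u=np.array([np.cos(a),np.sin(a)]);v=np.array([-u[1],u[0]])
c0=np.array([.52,-.07])
def samp(P):
    q=proj("top",np.array([P[0],P[1],.008]))[0];return cv2.remap(p.astype(np.float32),np.float32([[q[0]]]),np.float32([[q[1]]]),1)[0,0]
def edge(o,dr,L):
    s=np.arange(0,L,.0005);I=np.array([samp(o+dr*t) for t in s])
    k=np.nonzero(I>190)[0];k=k[-1];return o+dr*s[k]
for nm,dr,al,L,rng in(("front",-u,v,.2,np.linspace(-.12,.12,13)),("left",v,u,.2,np.linspace(-.06,.03,7)),("right",-v,u,.2,np.linspace(-.06,.03,7)),("back",u,v,.2,np.linspace(-.05,.08,7))):
    E=np.array([edge(c0+al*t,dr,L) for t in rng]);E=E[~np.isnan(E[:,0])]
    X=np.median(E@u),np.median(E@v)
    sl=np.polyfit(E@al,E@dr,1)[0]
    print(nm,'u,v',np.round(X,4),'slope deg',np.degrees(sl).round(2),np.std(E@dr).round(4))
# line positions
for uu in(.47,.50,.53,.56):
    s=np.arange(-.09,.15,.0005);I=np.array([samp(u*uu+v*t) for t in s])
    b=np.convolve(I,np.ones(3)/3,'same');k=[i for i in range(5,len(b)-5) if b[i]==b[i-5:i+6].min() and b[i]<np.median(b)-25]
    print(uu,[s[i].round(4) for i in k])
E
python3 plate.py
```

```text
top (np.float64(0.49973876266875933), np.float64(0.3228360577114779), np.float64(15.335257496319215), np.float64(160.1843137254902), np.float64(646.0)) (np.float64(0.49931549978804585), np.float64(0.3215888636516661), np.float64(15.392968207198624), np.float64(90.25882352941177), np.float64(561.0))
side (np.float64(0.5027694452115159), np.float64(0.3188416855110263), np.float64(12.927126097380162), np.float64(101.18039215686274), np.float64(635.0)) (np.float64(0.5045682823303193), np.float64(0.31867799128041363), np.float64(14.41438055628599), np.float64(66.49411764705883), np.float64(788.0))Traceback (most recent call last):
  File "plate.py", line 12, in <module>
    E=np.array([edge(c0+al*t,dr,L) for t in rng]);E=E[~np.isnan(E[:,0])]
                ~~~~^^^^^^^^^^^^^^
  File "plate.py", line 9, in edge
    s=np.arange(0,L,.0005);I=np.array([samp(o+dr*t) for t in s])
                                       ~~~~^^^^^^^^
  File "plate.py", line 7, in samp
    q=proj("top",np.array([P[0],P[1],.008]))[0];return cv2.remap(p.astype(np.float32),np.float32([[q[0]]]),np.float32([[q[1]]]),1)[0,0]
      ~~~~^^^^^^^^^^^^^^^^^^^^^^^^^^^^^^^^^^
  File "h.py", line 13, in proj
    K,Rm,o=cam(n);c=(np.atleast_2d(P)-o)@Rm;return np.stack([K[0,0]*c[:,0]/-c[:,2]+K[0,2],-K[1,1]*c[:,1]/-c[:,2]+K[1,2]],1)
           ~~~^^^
  File "h.py", line 5, in cam
    m=cams.camera_model(n);q=np.array(m['rotation']);return m['camera_matrix'],R.from_quat(q[[1,2,3,0]]).as_matrix(),np.array(m['origin'])
ValueError: time passes only in moves, steps and waits
```

```bash
sed -i 's/^def cam(n)/import functools\n@functools.lru_cache\ndef cam(n)/' h.py; python3 plate.py; python3 -c "
from rig import telemetry;print(telemetry.get_state()['clock'])"
```

```text
front u,v [0.4275 0.0259] slope deg 0.1 0.0005
left u,v [0.509  0.1779] slope deg 0.68 0.0005
right u,v [ 0.509  -0.1226] slope deg 0.14 0.0002
back u,v [0.6465 0.0409] slope deg -0.09 0.0003
0.47 [np.float64(-0.038), np.float64(0.106), np.float64(0.122)]
0.5 [np.float64(-0.0385), np.float64(0.106), np.float64(0.124)]
0.53 [np.float64(-0.039), np.float64(0.1075), np.float64(0.1235)]
0.56 [np.float64(-0.0375), np.float64(0.1075), np.float64(0.123)]
0.7
```

```bash
cat > go.py <<'E'
import sys,numpy as np
from scipy.spatial.transform import Rotation as R
from rig import telemetry
s=telemetry.get_state();q=s['ee_rot'];Rm=R.from_quat(q[[1,2,3,0]]).as_matrix();p=s['position']
print('t',s['clock'],'p',p.round(4),'head',np.degrees(np.arctan2(Rm[1,0],Rm[0,0])).round(2),'z',Rm[:,2].round(4),'F',s['contact_force'].round(1),'M',s['moment'].round(2),'w',s['width'].round(4))
if len(sys.argv)>1:
    x,y,z,h=map(float,sys.argv[1:5]);h=np.radians(h)
    T=np.array([[np.cos(h),np.sin(h),0],[np.sin(h),-np.cos(h),0],[0,0,-1]])
    print('row',(Rm.T@(np.array([x,y,z])-p)*1000).round(1),np.degrees(R.from_matrix(Rm.T@T).as_rotvec()).round(2),'dist',np.linalg.norm(np.array([x,y,z])-p).round(3))
E
python3 go.py .433 .303 .16 14.3
```

```text
Traceback (most recent call last):
  File "go.py", line 5, in <module>
    print('t',s['clock'],'p',p.round(4),'head',np.degrees(np.arctan2(Rm[1,0],Rm[0,0])).round(2),'z',Rm[:,2].round(4),'F',s['contact_force'].round(1),'M',s['moment'].round(2),'w',s['width'].round(4))
                                                                                                                                                                                  ^^^^^^^^^^^^^^^^
AttributeError: 'float' object has no attribute 'round'
```

```bash
sed -i "s/s\['width'\].round(4)/round(s['width'],4)/" go.py; python3 go.py .433 .303 .16 14.3
```

```text
t 0.7 p [ 0.2291 -0.5274  0.2314] head 23.48 z [ 1.e-04 -2.e-04 -1.e+00] F [ 0.5 -0.5 -0.9] M [ 0.   -0.02  0.02] w 0.0856
row [ 517.9 -680.5   71.2] [ 0.01 -0.    9.18] dist 0.858
```

{"name": "servo_tool", "arguments": {"steps": [[518,-680,71,0,0,9.2],[518,-680,71,0,0,9.2],[518,-680,71,0,0,9.2],[518,-680,71,0,0,9.2],[518,-680,71,0,0,9.2],[518,-680,71,0,0,9.2],[518,-680,71,0,0,9.2],[518,-680,71,0,0,9.2]], "hand": 0, "grip_force": 80}}

```text
clock: 1.5
position: [0.3244, -0.1386, 0.1984]
ee_rot: [0.0, 0.992, 0.124, 0.001]
contact_force: [1.6, -0.4, -0.4]
width: 0.0854
```

```bash
python3 go.py .433 .303 .16 14.3
```

```text
t 1.5 p [ 0.3244 -0.1386  0.1984] head 14.21 z [ 1.5e-03 -7.0e-04 -1.0e+00] F [ 1.6 -0.4 -0.4] M [-0.   -0.    0.06] w 0.0854
row [ 213.6 -401.5   38.2] [ 0.06 -0.07 -0.09] dist 0.456
```

{"name": "servo_tool", "arguments": {"steps": [[210,-400,38,0,0,0],[210,-400,38,0,0,0],[210,-400,38,0,0,0],[210,-400,38,0,0,0],[210,-400,38,0,0,0],[210,-400,38,0,0,0],[210,-400,38,0,0,0],[210,-400,38,0,0,0]]}}

```text
clock: 2.3
position: [0.417, 0.2497, 0.1647]
ee_rot: [0.0, 0.992, 0.125, 0.001]
contact_force: [0.2, -1.1, 0.1]
width: 0.0853
```

```bash
python3 go.py .433 .303 .16 14.3
```

```text
t 2.3 p [0.417  0.2497 0.1647] head 14.33 z [ 1.e-03 -1.e-04 -1.e+00] F [ 0.2 -1.1  0.1] M [-0.02 -0.04 -0.02] w 0.0853
row [ 28.7 -47.7   4.7] [ 0.02 -0.06  0.03] dist 0.056
```

{"name": "servo_tool", "arguments": {"steps": [[27,-45,5,0,0,0],[27,-45,5,0,0,0],[27,-45,5,0,0,0],[27,-45,5,0,0,0]]}}

```text
clock: 2.7
position: [0.4312, 0.2966, 0.1595]
ee_rot: [0.001, 0.992, 0.124, -0.001]
contact_force: [0.1, -0.4, -0.6]
width: 0.0855
```

```bash
python3 go.py .433 .303 .041 14.3; python3 - <<'E'
from h import *
for n,(x,y) in(("side",(240,190)),("top",(150,160))):
    p,d=cams.get_image(n);cv2.imwrite(f"pics/{n}1.png",cv2.resize(p[y:y+150,x:x+160],None,fx=4,fy=4)[:,:,::-1])
E
```

```text
t 2.7 p [0.4312 0.2966 0.1595] head 14.27 z [-0.001  -0.0013 -1.    ] F [ 0.1 -0.4 -0.6] M [ 0.04  0.02 -0.01] w 0.0855
row [  3.5  -5.9 118.5] [ 0.06  0.08 -0.03] dist 0.119
```

View pics/side1.png

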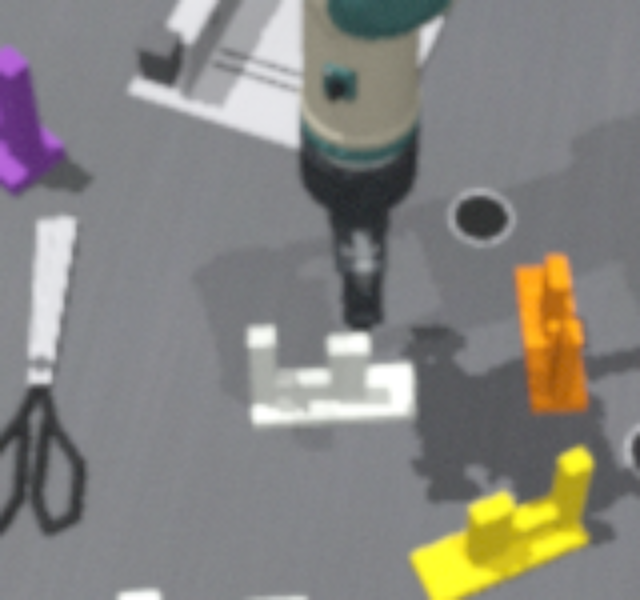

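The side view shows the open gripper over the small white square, whose post is at crop (348,345), with the jaws lined up. Descending.

{"name": "servo_tool", "arguments": {"steps": [[3,-6,40,0,0,0],[3,-6,75,0,0,0],[3,-6,100,0,0,0],[3,-6,118,0,0,0],[3,-6,118,0,0,0],[3,-6,118,0,0,0]]}}

```text
clock: 3.4
position: [0.4336, 0.3034, 0.0423]
ee_rot: [0.0, 0.992, 0.124, 0.0]
contact_force: [0.6, 0.4, -1.6]
width: 0.0855
```

```bash
python3 go.py .433 .303 .041 14.3
```

```text
t 3.4 p [0.4336 0.3034 0.0423] head 14.2 z [ 4.e-04  0.e+00 -1.e+00] F [ 0.6  0.4 -1.6] M [-0.06 -0.02 -0.01] w 0.0855
row [-0.7  0.2  1.3] [ 0.   -0.02 -0.1 ] dist 0.001
```

{"name": "servo_tool", "arguments": {"steps": [[0,0,1,0,0,0],[0,0,1,0,0,0],[0,0,1,0,0,0],[0,0,1,0,0,0],[0,0,1,0,0,0],[0,0,1,0,0,0],[0,0,1,0,0,0],[0,0,1,0,0,0]], "hand": 255, "grip_force": 90}}

```text
clock: 4.2
position: [0.4335, 0.3042, 0.0409]
ee_rot: [0.0, 0.992, 0.124, 0.0]
contact_force: [-1.0, -1.8, 4.8]
width: 0.0131
```

```bash
python3 go.py .433 .303 .10 14.3
```

```text
t 4.2 p [0.4335 0.3042 0.0409] head 14.29 z [ 4.e-04 -0.e+00 -1.e+00] F [-1.  -1.8  4.8] M [-0.08  0.13  0.02] w 0.0131
row [ -0.7   1.  -59.1] [ 0.01 -0.02 -0.01] dist 0.059
```

{"name": "servo_tool", "arguments": {"steps": [[0,0,-20,0,0,0],[0,0,-50,0,0,0],[0,0,-100,0,0,0],[0,0,-100,0,0,0],[0,0,-100,0,0,0]]}}

```text
clock: 4.7
position: [0.433, 0.3042, 0.1404]
ee_rot: [-0.0, 0.992, 0.124, 0.0]
contact_force: [-0.6, -0.6, -5.5]
width: 0.0128
```

```bash
python3 go.py .471 -.126 .12 -10.5;  python3 - <<'E'
from h import *
for n,(x,y) in(("side",(240,190)),("top",(150,160))):
    p,d=cams.get_image(n);cv2.imwrite(f"pics/{n}2.png",cv2.resize(p[y:y+150,x:x+160],None,fx=4,fy=4)[:,:,::-1])
E
```

```text
t 4.7 p [0.433  0.3042 0.1404] head 14.28 z [ 0.e+00  1.e-04 -1.e+00] F [-0.6 -0.6 -5.5] M [-0.06  0.21  0.03] w 0.0128
row [-69.3 426.3  20.4] [-1.000e-02 -0.000e+00  2.478e+01] dist 0.432
```

View pics/side2.png

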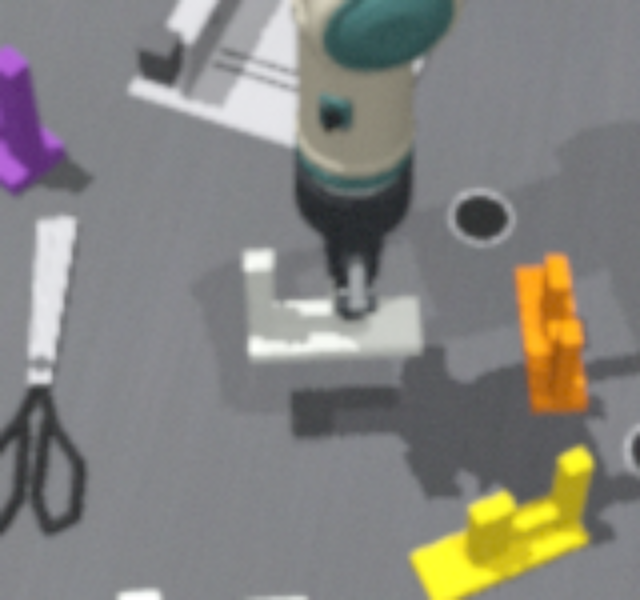

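The square is held level with its foot clear of the table. Carrying it to a point in front of the single line.

{"name": "servo_tool", "arguments": {"steps": [[-69,426,10,0,0,24.8],[-69,426,10,0,0,24.8],[-69,426,10,0,0,24.8],[-69,426,10,0,0,24.8],[-69,426,10,0,0,24.8],[-69,426,10,0,0,24.8],[-69,426,10,0,0,24.8],[-69,426,10,0,0,24.8]]}}

```text
clock: 5.6
position: [0.4667, -0.0955, 0.1291]
ee_rot: [-0.001, 0.996, -0.092, -0.002]
contact_force: [0.8, 0.2, -5.2]
width: 0.0129
```

```bash
python3 go.py .471 -.1264 .08 -10.5
```

```text
t 5.6 p [ 0.4667 -0.0955  0.1291] head -10.54 z [-0.0046  0.0019 -1.    ] F [ 0.8  0.2 -5.2] M [ 0.03 -0.04 -0.01] w 0.0129
row [10.1 29.7 49. ] [-0.06  0.28 -0.04] dist 0.058
```

{"name": "servo_tool", "arguments": {"steps": [[10,26,25,0,0,0],[10,26,49,0,0,0],[10,26,49,0,0,0],[10,26,49,0,0,0]]}}

```text
clock: 6.0
position: [0.472, -0.1206, 0.0807]
ee_rot: [-0.001, 0.996, -0.092, -0.003]
contact_force: [0.7, 1.0, -4.9]
width: 0.0127
```

```bash
python3 go.py .471 -.1264 .049 -10.5;  python3 - <<'E'
from h import *
for n,(x,y) in(("side",(240,110)),("top",(260,120))):
    p,d=cams.get_image(n);np.savez(n+"3.npz",p=p,d=d);cv2.imwrite(f"pics/{n}3.png",cv2.resize(p[y:y+140,x:x+160],None,fx=4,fy=4)[:,:,::-1])
E
```

```text
t 6.0 p [ 0.472  -0.1206  0.0807] head -10.53 z [-0.0049  0.0023 -1.    ] F [ 0.7  1.  -4.9] M [ 0.02  0.09 -0.01] w 0.0127
row [ 0.3  5.9 31.7] [-0.08  0.3  -0.03] dist 0.032
```

View pics/side3.png

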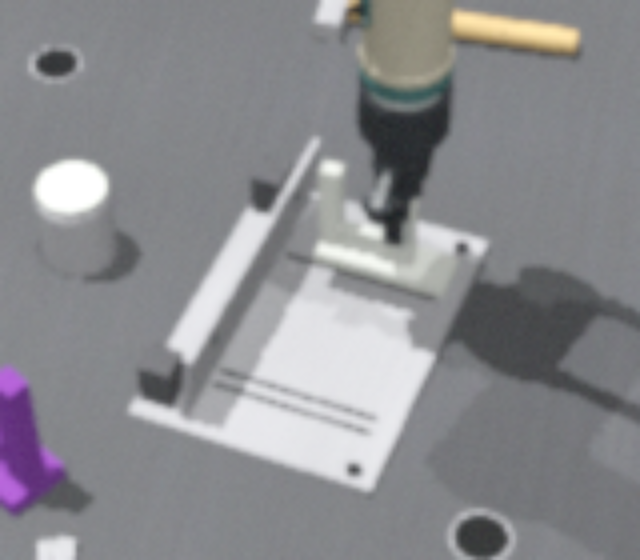

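View pics/top3.png

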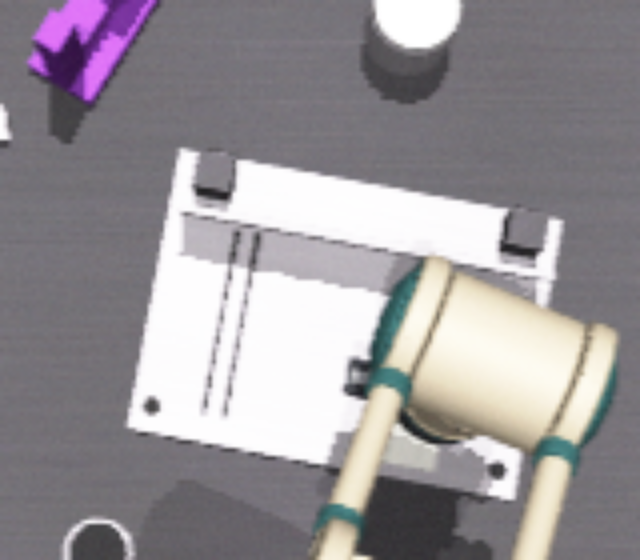

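The square is in front of the flange at the single line. The top camera is blocked by the wrist, but the side view is clear. I'll lower it and fix the small pitch.

{"name": "servo_tool", "arguments": {"steps": [[0,5,15,-0.1,0.3,0],[0,5,26,-0.1,0.3,0],[0,5,30,-0.1,0.3,0],[0,5,30,-0.1,0.3,0]]}}

```text
clock: 6.5
position: [0.4726, -0.1258, 0.0522]
ee_rot: [0.001, 0.996, -0.091, 0.002]
contact_force: [-0.1, 0.7, -5.0]
width: 0.0126
```

```bash
python3 go.py .471 -.1264 .049 -10.5;  python3 - <<'E'
from h import *
n,(x,y)="side",(250,130)
p,d=cams.get_image(n);np.savez(n+"4.npz",p=p,d=d);cv2.imwrite(f"pics/{n}4.png",cv2.resize(p[y:y+75,x:x+100],None,fx=8,fy=8,interpolation=2)[:,:,::-1])
E
```

```text
t 6.5 p [ 0.4726 -0.1258  0.0522] head -10.49 z [ 0.0039 -0.0022 -1.    ] F [-0.1  0.7 -5. ] M [ 0.01  0.05 -0.01] w 0.0126
row [-1.5  0.9  3.2] [ 0.08 -0.24  0.01] dist 0.004
```

View pics/side4.png

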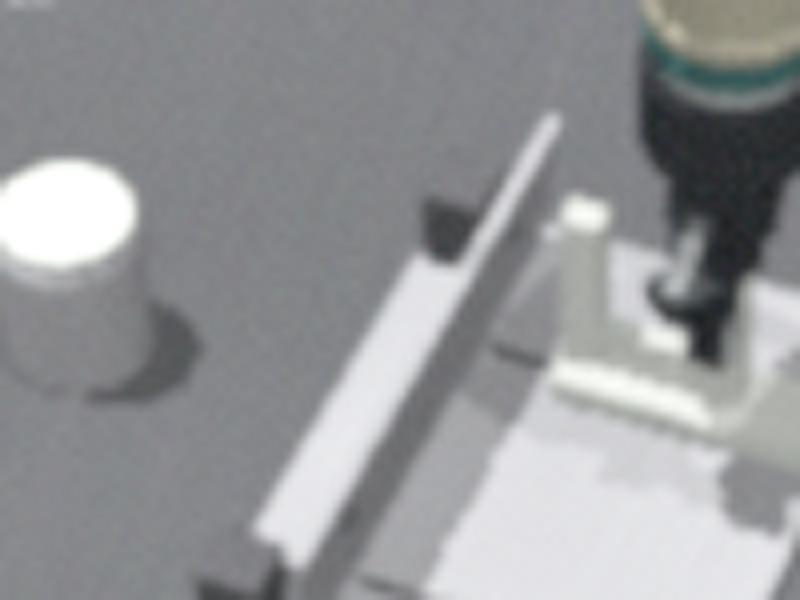

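{"name": "servo_tool", "arguments": {"steps": [[-1,1,2,0.05,-0.2,0],[-1,1,4,0.05,-0.2,0],[-1,1,4,0.05,-0.2,0],[-1,1,4,0.05,-0.2,0]]}}

```text
clock: 6.95
position: [0.4723, -0.1276, 0.049]
ee_rot: [0.001, 0.996, -0.092, 0.002]
contact_force: [-1.1, -0.5, -0.1]
width: 0.0132
```

```bash
python3 go.py .471 -.1264 .049 -10.5;  python3 - <<'E'
from h import *
n,(x,y)="side",(250,130)
p,d=cams.get_image(n);np.savez(n+"5.npz",p=p,d=d);C=cloud(n,d)
v=np.array([.1822,.9833]);u=np.array([.9833,-.1822])
near=(d>0)&(np.hypot(C[...,0]-.49,C[...,1]+.13)<.12)
P=C[near];U=P[:,:2]@u;V=P[:,:2]@v
for lo,hi in((.016,.024),(.094,.115)):
    m=(P[:,2]>lo)&(P[:,2]<hi)&(U>.42);print(m.sum(),'u',np.percentile(U[m],[1,5,50,95,99]).round(4),'v',np.percentile(V[m],[1,5,50,95,99]).round(4),'z',np.median(P[m,2]).round(4))
# visible lines in side: intensity scan at z=.008 across v
from functools import partial
g=p.mean(2).astype(np.float32)
def samp(a,b,z=.008):
    q=proj(n,np.r_[a*u+b*v,z])[0];return cv2.remap(g,np.float32([[q[0]]]),np.float32([[q[1]]]),1)[0,0]
for uu in(.565,.57,.575,.58):
    s=np.arange(-.06,-.01,.001);print(uu,[int(samp(uu,t)) for t in s])
for uu in(.47,.49,.51,.53):
    s=np.arange(.09,.14,.001);I=[int(samp(uu,t)) for t in s];print(uu,I)
for uu in(.46,.48,.50,.52,.54):
    s=np.arange(-.04,.02,.001);I=[int(samp(uu,t)) for t in s];print('footedge',uu,I)
E
```

```text
t 6.95 p [ 0.4723 -0.1276  0.049 ] head -10.52 z [ 0.0029 -0.0018 -1.    ] F [-1.1 -0.5 -0.1] M [0.01 0.21 0.03] w 0.0132
row [-1.5 -0.9 -0. ] [ 0.07 -0.18 -0.02] dist 0.002
170 u [0.4376 0.4401 0.4876 0.5969 0.598 ] v [-0.0919 -0.0588 -0.0318 -0.0157  0.02  ] z 0.0184
63 u [0.4693 0.4731 0.4952 0.5537 0.5553] v [-0.0809 -0.0562 -0.0295  0.0074  0.0089] z 0.1047
0.565 [166, 166, 166, 166, 166, 167, 168, 170, 173, 175, 178, 181, 184, 185, 186, 186, 187, 188, 190, 191, 191, 191, 192, 191, 192, 194, 195, 196, 197, 198, 200, 203, 203, 201, 198, 197, 197, 197, 198, 199, 200, 202, 202, 200, 200, 198, 198, 199, 198, 199]
0.57 [157, 156, 155, 156, 157, 159, 160, 162, 163, 165, 166, 166, 165, 164, 162, 159, 157, 154, 151, 148, 143, 140, 136, 131, 134, 139, 143, 148, 152, 156, 159, 160, 161, 162, 161, 161, 162, 161, 162, 163, 164, 163, 162, 161, 158, 158, 159, 158, 159, 160]
0.575 [145, 145, 144, 144, 144, 144, 144, 143, 143, 143, 143, 142, 142, 142, 141, 139, 136, 132, 128, 124, 119, 117, 115, 113, 112, 111, 114, 119, 124, 128, 133, 136, 137, 138, 138, 138, 139, 139, 140, 141, 141, 141, 141, 
[... 2208 characters left out ...]
 212, 212, 212, 212, 212, 212, 212, 214, 216, 218, 220, 221, 223, 225]
footedge 0.52 [245, 245, 245, 246, 246, 244, 241, 239, 235, 231, 225, 218, 210, 203, 194, 189, 186, 183, 181, 180, 182, 187, 192, 196, 201, 204, 206, 208, 208, 209, 209, 209, 209, 209, 209, 209, 210, 210, 211, 211, 212, 213, 213, 213, 214, 214, 214, 214, 214, 213, 213, 213, 214, 214, 215, 215, 217, 219, 221, 223]
footedge 0.54 [231, 236, 241, 242, 242, 242, 242, 240, 235, 230, 225, 219, 212, 205, 197, 190, 183, 177, 177, 180, 183, 187, 190, 194, 196, 199, 202, 205, 206, 207, 207, 207, 207, 207, 208, 208, 208, 209, 209, 211, 212, 214, 216, 217, 219, 220, 222, 223, 225, 225, 225, 225, 226, 226, 226, 226, 225, 225, 225, 225]
```

The foot is on the plate: z-force went from -5 N to 0 at TCP z 0.049, the expected height. In the side view the foot's centre is about 1 mm to the -y side of the line, so I correct that and advance.

{"name": "servo_tool", "arguments": {"steps": [[5,-1,0,0,-0.15,0],[10,-1,0,0,-0.15,0],[15,-1,0,0,-0.15,0],[20,-1,0,0,-0.15,0],[24,-1,0,0,-0.15,0],[24,-1,0,0,-0.15,0]]}}

```text
clock: 7.6
position: [0.494, -0.1302, 0.049]
ee_rot: [0.0, 0.996, -0.091, -0.002]
contact_force: [-5.3, 1.0, 5.4]
width: 0.0128
```

```bash
python3 go.py .5102 -.1337 .049 -10.5
```

```text
t 7.6 p [ 0.494  -0.1302  0.049 ] head -10.5 z [-4.2e-03  1.0e-04 -1.0e+00] F [-5.3  1.   5.4] M [0.18 0.53 0.05] w 0.0128
row [16.6  0.5 -0. ] [0.04 0.24 0.  ] dist 0.017
```

{"name": "servo_tool", "arguments": {"steps": [[4,0,0.5,0,0.15,0],[8,0,0.5,0,0.15,0],[11,0,0.5,0,0.15,0],[11,0,0.5,0,0.15,0]]}}

```text
clock: 8.0
position: [0.5038, -0.132, 0.0489]
ee_rot: [0.0, 0.996, -0.091, -0.002]
contact_force: [-8.8, 1.2, 11.0]
width: 0.0128
```

```bash
python3 go.py .5102 -.1337 .049 -10.5
```

```text
t 8.0 p [ 0.5038 -0.132   0.0489] head -10.48 z [-3.3e-03 -1.0e-04 -1.0e+00] F [-8.8  1.2 11. ] M [0.32 0.88 0.08] w 0.0128
row [ 6.6  0.5 -0.1] [0.04 0.18 0.02] dist 0.007
```

{"name": "servo_tool", "arguments": {"steps": [[2,0,0,0,0,0],[4,0,0,0,0,0],[6,0,0,0,0,0],[6,0,0,0,0,0]]}}

```text
clock: 8.4
position: [0.5075, -0.1325, 0.049]
ee_rot: [-0.0, 0.996, -0.091, -0.004]
contact_force: [-12.9, 1.4, 15.4]
width: 0.0131
```

```bash
python3 go.py .5102 -.1337 .049 -10.5
```

```text
t 8.4 p [ 0.5075 -0.1325  0.049 ] head -10.47 z [-7.3e-03  8.0e-04 -1.0e+00] F [-12.9   1.4  15.4] M [0.29 1.37 0.1 ] w 0.0131
row [ 2.9  0.7 -0. ] [0.03 0.42 0.03] dist 0.003
```

{"name": "servo_tool", "arguments": {"steps": [[2,0,-0.5,0,0.3,0],[4,0,-0.5,0,0.3,0],[4,0,-0.5,0,0.3,0],[4,0,-0.5,0,0.3,0]]}}

```text
clock: 8.8
position: [0.5101, -0.133, 0.0489]
ee_rot: [-0.0, 0.996, -0.091, -0.002]
contact_force: [-14.2, 2.1, 14.0]
width: 0.0128
```

```bash
python3 go.py .5102 -.1337 .049 -10.5;  python3 - <<'E'
from h import *
n,(x,y)="side",(250,130)
p,d=cams.get_image(n);np.savez(n+"6.npz",p=p,d=d);cv2.imwrite(f"pics/{n}6.png",cv2.resize(p[y:y+75,x:x+100],None,fx=8,fy=8,interpolation=2)[:,:,::-1])
E
```

```text
t 8.8 p [ 0.5101 -0.133   0.0489] head -10.46 z [-4.9e-03  5.0e-04 -1.0e+00] F [-14.2   2.1  14. ] M [0.26 1.65 0.04] w 0.0128
row [ 0.3  0.7 -0.1] [0.02 0.28 0.04] dist 0.001
```

View pics/side6.png

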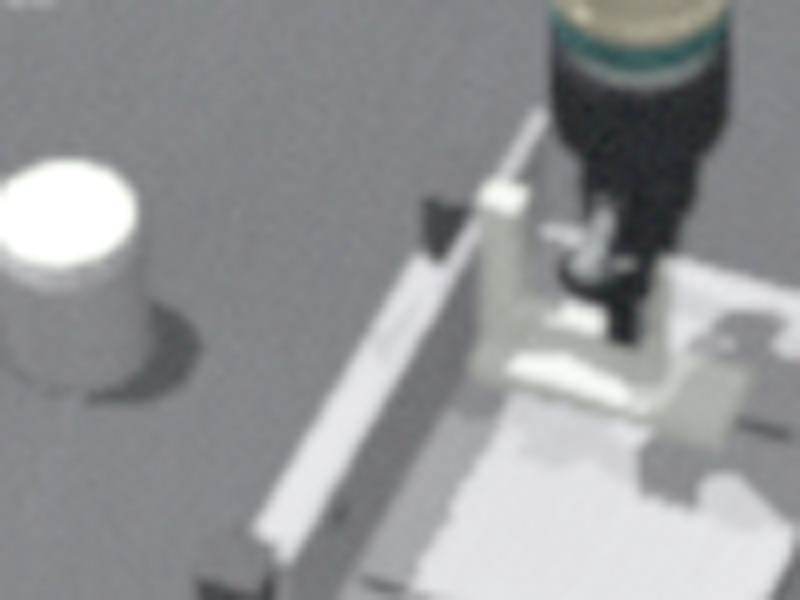

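The side view shows the square against the flange. The single-line stub behind the foot, at crop (740,425), meets the rear edge about mid-width. Pushing on towards the stop.

{"name": "servo_tool", "arguments": {"steps": [[2,0,-0.3,0,0.2,0],[3,0,-0.3,0,0.2,0],[3,0,-0.3,0,0.2,0]]}}

```text
clock: 9.15
position: [0.5123, -0.1333, 0.0489]
ee_rot: [-0.0, 0.996, -0.091, -0.002]
contact_force: [-15.3, 1.0, 12.6]
width: 0.0125
```

```bash
python3 go.py .5102 -.1337 .049 -10.5
```

```text
t 9.15 p [ 0.5123 -0.1333  0.0489] head -10.47 z [-3.1e-03  4.0e-04 -1.0e+00] F [-15.3   1.   12.6] M [0.31 1.89 0.02] w 0.0125
row [-2.   0.8 -0.1] [0.01 0.18 0.03] dist 0.002
```

{"name": "servo_tool", "arguments": {"steps": [[2,0,0,0,0.1,0],[3,0,0,0,0.1,0],[3,0,0,0,0.1,0]]}}

```text
clock: 9.45
position: [0.5129, -0.1334, 0.0489]
ee_rot: [-0.0, 0.996, -0.091, -0.003]
contact_force: [-20.4, 1.6, 17.5]
width: 0.0131
```

```bash
python3 go.py .5102 -.1337 .049 -10.5
```

```text
t 9.45 p [ 0.5129 -0.1334  0.0489] head -10.45 z [-0.006  0.001 -1.   ] F [-20.4   1.6  17.5] M [ 0.25  2.41 -0.01] w 0.0131
row [-2.6  0.8 -0.1] [0.01 0.35 0.05] dist 0.003
```

{"name": "servo_tool", "arguments": {"steps": [[2,0,-0.5,0,0.2,0],[3,0,-0.5,0,0.2,0],[3,0,-0.5,0,0.2,0],[3,0,-0.5,0,0.2,0]]}}

```text
clock: 9.85
position: [0.5128, -0.1334, 0.0489]
ee_rot: [-0.0, 0.996, -0.091, -0.004]
contact_force: [-24.9, 1.3, 18.9]
width: 0.0129
```

```bash
python3 go.py .5102 -.1337 .049 -10.5
```

```text
t 9.85 p [ 0.5128 -0.1334  0.0489] head -10.42 z [-0.0083  0.0015 -1.    ] F [-24.9   1.3  18.9] M [ 0.25  2.99 -0.13] w 0.0129
row [-2.5  0.8 -0.1] [0.   0.48 0.08] dist 0.003
```

{"name": "servo_tool", "arguments": {"steps": [[0,0,0,0,0.3,0],[0,0,0,0,0.6,0],[0,0,0,0,0.6,0],[0,0,0,0,0.6,0]]}}

```text
clock: 10.25
position: [0.5131, -0.1334, 0.0489]
ee_rot: [0.0, 0.996, -0.091, 0.001]
contact_force: [-22.6, 1.2, 19.3]
width: 0.0128
```

```bash
python3 go.py .5102 -.1337 .049 -10.5;  python3 - <<'E'
from h import *
n,(x,y)="side",(250,130)
p,d=cams.get_image(n);np.savez(n+"7.npz",p=p,d=d);cv2.imwrite(f"pics/{n}7.png",cv2.resize(p[y:y+75,x:x+100],None,fx=8,fy=8,interpolation=2)[:,:,::-1])
C=cloud(n,d);u=np.array([.9833,-.1822]);v=np.array([.1822,.9833])
for f in("side0","side7"):
    z=np.load(f+".npz");C=cloud(n,z['d']);U=C[...,:2]@u;V=C[...,:2]@v
    m=(z['d']>0)&(C[...,2]>.08)&(C[...,2]<.1)&(abs(U-.595)<.03)&(V>.0)&(V<.15);print(f,m.sum(),np.percentile(U[m],[5,25,50,75,95]).round(4),C[m][:,2].max())
    m=(z['d']>0)&(C[...,2]>.03)&(C[...,2]<.075)&(abs(U-.595)<.03)&(V>.0)&(V<.15);k=np.polyfit(C[m][:,2],U[m],1);print('lean',k,m.sum())
E
```

```text
t 10.25 p [ 0.5131 -0.1334  0.0489] head -10.42 z [ 2.1e-03 -4.0e-04 -1.0e+00] F [-22.6   1.2  19.3] M [ 0.32  3.63 -0.12] w 0.0128
row [-2.8  0.8 -0.1] [-0.   -0.12  0.08] dist 0.003
side0 83 [0.5885 0.5899 0.5912 0.5932 0.5955] 0.09493984280193435
lean [-0.21969449  0.60801274] 135
side7 83 [0.5974 0.5986 0.6003 0.6023 0.6047] 0.09079167629370644
lean [-0.0067112  0.5994207] 170
```

View pics/side7.png

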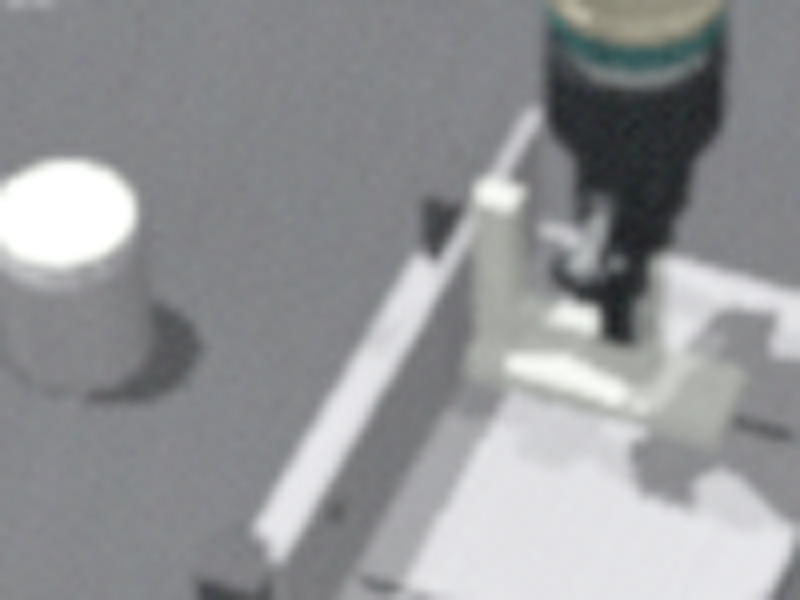

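The flange is upright: its lean has gone from about 0.2 to below 0.01 rad, the TCP has stopped against the stop, and the push is 23 N. The square is centred on the line to within 1 mm. A brief firmer hold, then I draw back.

{"name": "servo_tool", "arguments": {"steps": [[1.5,0,0,0,0.1,0],[1.5,0,0,0,0.1,0],[1.5,0,0,0,0.1,0],[-10,0,-0.5,0,-0.3,0],[-25,0,-0.5,0,-0.6,0],[-40,0,-0.5,0,-0.8,0],[-55,0,-0.5,0,-0.8,0],[-55,0,-0.5,0,-0.8,0]]}}

```text
clock: 11.1
position: [0.4704, -0.1262, 0.0493]
ee_rot: [0.001, 0.996, -0.092, 0.007]
contact_force: [0.4, -0.9, 4.3]
width: 0.0126
```

```bash
python3 go.py .50 .025 .049 -10.5;  python3 - <<'E'
from h import *
n,(x,y)="side",(250,130)
p,d=cams.get_image(n);np.savez(n+"8.npz",p=p,d=d);cv2.imwrite(f"pics/{n}8.png",cv2.resize(p[y:y+75,x:x+100],None,fx=8,fy=8,interpolation=2)[:,:,::-1])
E
```

```text
t 11.1 p [ 0.4704 -0.1262  0.0493] head -10.52 z [ 0.0134 -0.0042 -0.9999] F [ 0.4 -0.9  4.3] M [0.01 0.37 0.01] w 0.0126
row [ 1.500e+00 -1.541e+02  1.000e-01] [ 0.09 -0.8  -0.02] dist 0.154
```

View pics/side8.png

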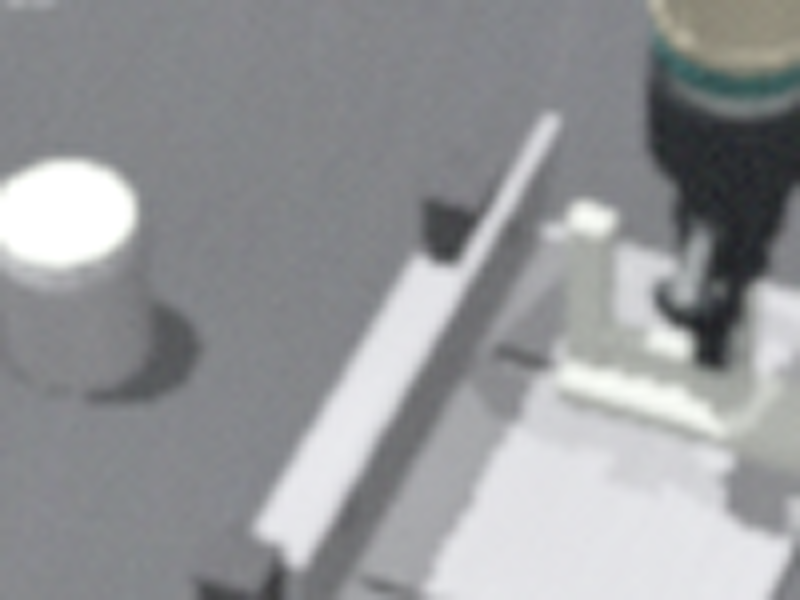

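The flange has sprung free: its top edge is back at crop (555,118) and there is a gap to the heel. Moving over to the double line.

{"name": "servo_tool", "arguments": {"steps": [[0,0,-20,0,-0.4,0],[0,-40,-22,0,-0.8,0],[0,-80,-22,0,-0.8,0],[0,-120,-22,0,-0.8,0],[0,-154,-22,0,-0.8,0],[0,-154,-22,0,-0.8,0],[0,-154,-22,0,-0.8,0]]}}

```text
clock: 11.85
position: [0.4975, 0.0262, 0.0691]
ee_rot: [0.001, 0.996, -0.09, -0.003]
contact_force: [0.3, -0.0, -5.6]
width: 0.0127
```

```bash
python3 go.py .499 .0247 .049 -10.5;  python3 - <<'E'
from h import *
n,(x,y)="side",(250,150)
p,d=cams.get_image(n);np.savez(n+"9.npz",p=p,d=d);cv2.imwrite(f"pics/{n}9.png",cv2.resize(p[y:y+75,x:x+100],None,fx=8,fy=8,interpolation=2)[:,:,::-1])
E
```

```text
t 11.85 p [0.4975 0.0262 0.0691] head -10.37 z [-5.3e-03 -9.0e-04 -1.0e+00] F [ 0.3 -0.  -5.6] M [ 0.    0.07 -0.05] w 0.0127
row [ 1.8  1.1 20. ] [0.11 0.29 0.13] dist 0.02
```

View pics/side9.png

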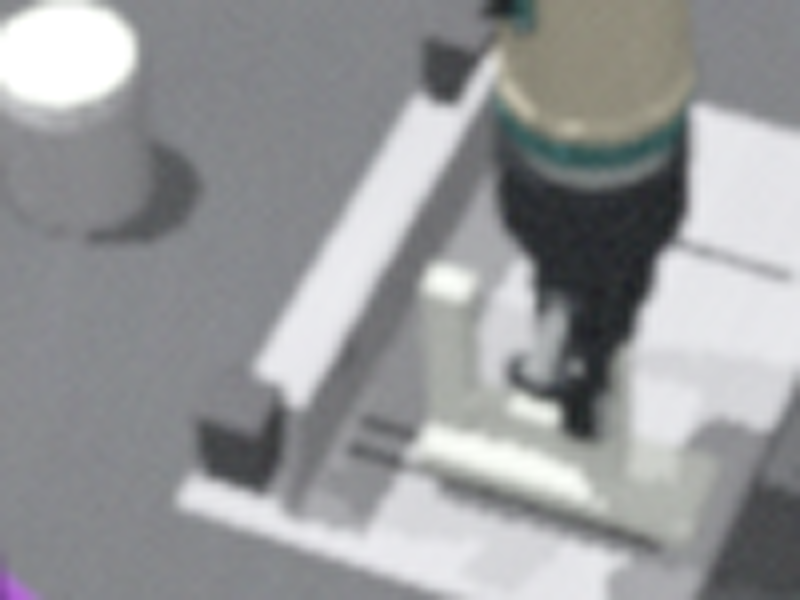

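{"name": "servo_tool", "arguments": {"steps": [[0,1,10,0.1,0.2,0.1],[0,1,18,0.1,0.2,0.1],[0,1,21,0.1,0.2,0.1],[0,1,21,0.1,0.2,0.1]]}}

```text
clock: 12.3
position: [0.498, 0.0236, 0.0491]
ee_rot: [-0.0, 0.996, -0.093, 0.0]
contact_force: [-0.4, -0.0, -5.8]
width: 0.0131
```

```bash
python3 go.py .499 .0247 .049 -10.5;  python3 - <<'E'
from h import *
n="side"
p,d=cams.get_image(n);np.savez(n+"10.npz",p=p,d=d)
v=np.array([.1822,.9833]);u=np.array([.9833,-.1822])
g=p.mean(2).astype(np.float32)
def samp(a,b,z=.008):
    q=proj(n,np.r_[a*u+b*v,z])[0];return cv2.remap(g,np.float32([[q[0]]]),np.float32([[q[1]]]),1)[0,0]
for uu in(.572,.576,.580,.585):
    s=np.arange(.095,.14,.001);print(uu,[int(samp(uu,t)) for t in s])
for uu in(.48,.50,.52,.54):
    s=np.arange(.11,.16,.001);print('foot',uu,[int(samp(uu,t)) for t in s])
E
```

```text
t 12.3 p [0.498  0.0236 0.0491] head -10.69 z [ 5.e-04  3.e-04 -1.e+00] F [-0.4 -0.  -5.8] M [0.06 0.05 0.04] w 0.0131
row [ 0.8 -1.3  0.1] [-0.02 -0.02 -0.19] dist 0.002
0.572 [148, 147, 146, 145, 144, 143, 142, 142, 140, 137, 133, 129, 123, 118, 114, 121, 129, 137, 142, 147, 151, 154, 155, 157, 154, 148, 140, 133, 124, 121, 118, 117, 120, 123, 131, 138, 144, 149, 150, 149, 148, 148, 148, 150, 152, 152]
0.576 [140, 140, 140, 139, 139, 138, 137, 134, 131, 127, 123, 119, 116, 113, 111, 110, 111, 118, 124, 129, 134, 136, 134, 132, 130, 128, 123, 118, 113, 107, 103, 108, 112, 118, 124, 130, 133, 136, 138, 139, 140, 141, 142, 142, 143, 143]
0.58 [141, 140, 140, 140, 139, 139, 138, 137, 135, 130, 124, 118, 113, 109, 110, 112, 114, 118, 123, 127, 132, 136, 139, 136, 132, 128, 123, 119, 115, 112, 110, 109, 111, 118, 124, 131, 138, 140, 141, 142, 142, 143, 143, 143, 143, 143]
0.585 [143, 143, 142, 142, 142, 141, 139, 136, 132, 127, 123, 118, 113, 109, 105, 105, 111, 115, 121, 128, 131, 134, 135, 137, 138, 133, 126, 120, 113, 109, 110, 113, 116, 120, 125, 130, 135, 139, 142, 143, 143, 143, 14
[... 360 characters left out ...]
31, 224, 216, 209, 201, 194, 187, 182, 182, 187, 191, 196, 201, 203, 206, 209, 211, 212, 212, 212, 213, 213, 213, 213, 212, 212, 212, 212, 212, 212, 212, 212, 212, 212, 212, 212]
foot 0.52 [227, 235, 241, 243, 245, 247, 248, 249, 248, 247, 246, 245, 240, 236, 231, 225, 219, 210, 202, 193, 185, 185, 188, 191, 195, 199, 202, 206, 209, 211, 213, 214, 214, 215, 215, 215, 216, 216, 217, 218, 220, 221, 223, 225, 225, 224, 224, 223, 223, 221]
foot 0.54 [194, 202, 212, 221, 230, 237, 240, 243, 245, 246, 246, 244, 241, 238, 234, 227, 219, 210, 200, 192, 189, 189, 189, 190, 193, 197, 201, 206, 210, 212, 214, 215, 215, 216, 216, 215, 215, 215, 215, 216, 216, 216, 217, 218, 220, 222, 224, 226, 228, 229]
```

{"name": "servo_tool", "arguments": {"steps": [[2,-2,1,0,0,-0.15],[4,-2,2,0,0,-0.15],[4,-2,2,0,0,-0.15],[4,-2,2,0,0,-0.15]]}}

```text
clock: 12.75
position: [0.4987, 0.0242, 0.049]
ee_rot: [0.001, 0.996, -0.091, -0.003]
contact_force: [-13.3, -5.2, 18.5]
width: 0.0129
```

```bash
cat > edge.py <<'E'
from h import *
import sys
n="side"
p,d=cams.get_image(n);np.savez(n+sys.argv[1]+".npz",p=p,d=d)
v=np.array([.1822,.9833]);u=np.array([.9833,-.1822])
g=p.mean(2).astype(np.float32)
def samp(a,b,z=.008):
    q=proj(n,np.r_[a*u+b*v,z])[0];return cv2.remap(g,np.float32([[q[0]]]),np.float32([[q[1]]]),1)[0,0]
for uu in(.49,.50,.51,.52,.53,.54,.55):
    s=np.arange(.11,.16,.0005);I=np.array([samp(uu,t) for t in s]);k=np.argmin(I[15:60])+15
    j=k+np.argmax(I[k:]>196);i=k-np.argmax(I[:k][::-1]>212);print(uu,'top edge',s[i].round(4),'bottom',s[j].round(4),int(I[k]))
x,y=250,150
cv2.imwrite(f"pics/side{sys.argv[1]}.png",cv2.resize(p[y:y+75,x:x+100],None,fx=8,fy=8,interpolation=2)[:,:,::-1])
E
python3 go.py .499 .0247 .049 -10.5; python3 edge.py 11
```

```text
t 12.75 p [0.4987 0.0242 0.049 ] head -10.43 z [-0.0055 -0.002  -1.    ] F [-13.3  -5.2  18.5] M [-0.88  1.63 -0.24] w 0.0129
row [ 0.2 -0.5 -0. ] [0.17 0.29 0.07] dist 0.001
0.49 top edge 0.127 bottom 0.135 179
0.5 top edge 0.128 bottom 0.136 179
0.51 top edge 0.1275 bottom 0.136 181
0.52 top edge 0.1275 bottom 0.1355 182
0.53 top edge 0.1275 bottom 0.1355 189
0.54 top edge 0.127 bottom 0.1355 188
0.55 top edge 0.128 bottom 0.135 189
```

{"name": "servo_tool", "arguments": {"steps": [[0,-0.5,-1.8,0,0.1,0],[0,-0.5,-1.8,0,0.1,0],[0,-0.5,-1.8,0,0.1,0]]}}

```text
clock: 13.1
position: [0.5037, 0.0261, 0.049]
ee_rot: [-0.0, 0.996, -0.091, 0.002]
contact_force: [0.6, -0.1, -1.9]
width: 0.0126
```

```bash
python3 go.py .499 .0247 .049 -10.5; python3 edge.py 12
```

```text
t 13.1 p [0.5037 0.0261 0.049 ] head -10.48 z [ 4.8e-03  2.0e-04 -1.0e+00] F [ 0.6 -0.1 -1.9] M [0.04 0.21 0.07] w 0.0126
row [-4.4  2.2  0. ] [-0.06 -0.27  0.02] dist 0.005
0.49 top edge 0.1175 bottom 0.1225 174
0.5 top edge 0.1305 bottom 0.139 181
0.51 top edge 0.1305 bottom 0.139 181
0.52 top edge 0.1305 bottom 0.1385 180
0.53 top edge 0.1305 bottom 0.1385 183
0.54 top edge 0.1305 bottom 0.138 185
0.55 top edge 0.131 bottom 0.138 190
```

View pics/side12.png

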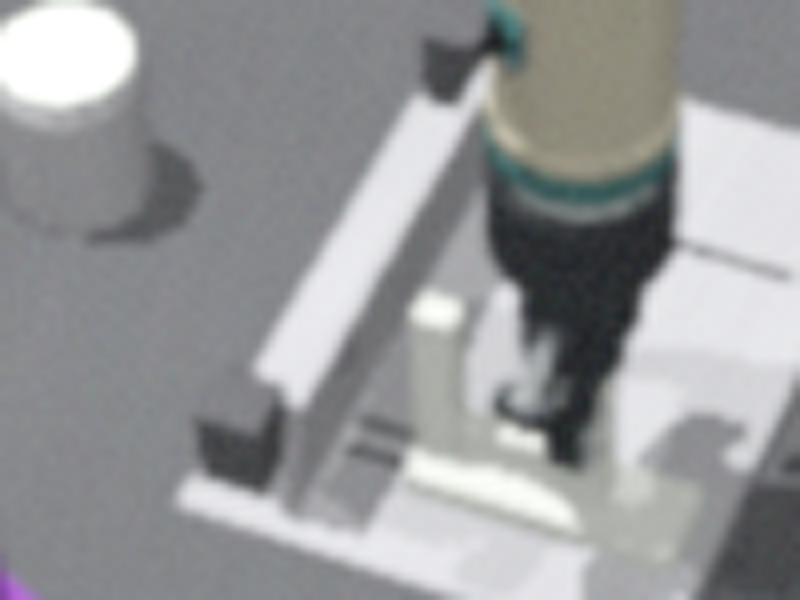

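By the side-camera edges the foot centre is about 1.2 mm past the double line's middle, so I shift 1.5 mm and advance.

{"name": "servo_tool", "arguments": {"steps": [[0,1.5,0,0,-0.1,0],[6,1.5,0.2,0,-0.1,0],[12,1.5,0.2,0,-0.1,0],[18,1.5,0.3,0,-0.1,0],[22,1.5,0.3,0,-0.1,0],[22,1.5,0.3,0,-0.1,0]]}}

```text
clock: 13.75
position: [0.5244, 0.0206, 0.0489]
ee_rot: [-0.0, 0.996, -0.091, 0.001]
contact_force: [-4.2, -0.1, 3.7]
width: 0.0131
```

```bash
python3 go.py .541 .0168 .049 -10.5; python3 edge.py 13
```

```text
t 13.75 p [0.5244 0.0206 0.0489] head -10.46 z [ 1.2e-03  5.0e-04 -1.0e+00] F [-4.2 -0.1  3.7] M [0.2  0.55 0.1 ] w 0.0131
row [17.   0.7 -0.1] [-0.04 -0.06  0.04] dist 0.017
0.49 top edge 0.1365 bottom 0.1365 167
0.5 top edge 0.131 bottom 0.1365 174
0.51 top edge 0.1175 bottom 0.121 183
0.52 top edge 0.1285 bottom 0.1375 182
0.53 top edge 0.1285 bottom 0.1375 179
0.54 top edge 0.1285 bottom 0.1375 180
0.55 top edge 0.1295 bottom 0.1375 181
```

{"name": "servo_tool", "arguments": {"steps": [[4,0,0,0,0,0],[8,0,0,0,0.1,0],[12,0,0,0,0.2,0],[15,0,0,0,0.3,0],[17,0,0,0,0.4,0],[18,0,0,0,0.4,0],[18,0,0,0,0.4,0]]}}

```text
clock: 14.5
position: [0.5369, 0.0183, 0.0489]
ee_rot: [-0.0, 0.996, -0.091, -0.001]
contact_force: [-13.4, 2.1, 12.3]
width: 0.013
```

```bash
python3 go.py .541 .0168 .049 -10.5
```

```text
t 14.5 p [0.5369 0.0183 0.0489] head -10.46 z [-1.3e-03  6.0e-04 -1.0e+00] F [-13.4   2.1  12.3] M [0.44 1.78 0.12] w 0.013
row [ 4.3  0.7 -0.1] [-0.02  0.08  0.04] dist 0.004
```

{"name": "servo_tool", "arguments": {"steps": [[3,0,-0.2,0,0.1,0],[5,0,-0.4,0,0.3,0],[7,0,-0.6,0,0.4,0],[9,0,-0.8,0,0.5,0],[9,0,-0.8,0,0.5,0],[9,0,-0.8,0,0.5,0]]}}

```text
clock: 15.1
position: [0.5406, 0.0176, 0.0489]
ee_rot: [-0.0, 0.996, -0.091, -0.001]
contact_force: [-20.7, 4.4, 16.4]
width: 0.0129
```

```bash
python3 go.py .541 .0168 .049 -10.5
```

```text
t 15.1 p [0.5406 0.0176 0.0489] head -10.47 z [-2.7e-03  7.0e-04 -1.0e+00] F [-20.7   4.4  16.4] M [0.73 2.84 0.07] w 0.0129
row [ 0.5  0.7 -0.1] [-0.01  0.16  0.03] dist 0.001
```

{"name": "servo_tool", "arguments": {"steps": [[2,0,-0.3,0,0.2,0],[4,0,-0.5,0,0.5,0],[4,0,-0.5,0,0.5,0],[4,0,-0.5,0,0.5,0],[4,0,-0.5,0,0.5,0]]}}

```text
clock: 15.6
position: [0.5407, 0.0176, 0.0489]
ee_rot: [-0.0, 0.996, -0.091, -0.001]
contact_force: [-26.5, 4.9, 20.4]
width: 0.013
```

```bash
python3 go.py .541 .0168 .049 -10.5; python3 edge.py 14; python3 - <<'E'
from h import *
n="side";u=np.array([.9833,-.1822]);v=np.array([.1822,.9833])
for f in("side0","side7","side14"):
    z=np.load(f+".npz");C=cloud(n,z['d']);U=C[...,:2]@u;V=C[...,:2]@v
    m=(z['d']>0)&(C[...,2]>.08)&(C[...,2]<.1)&(abs(U-.595)<.03)&(V>-.02)&(V<.1);print(f,m.sum(),np.percentile(U[m],[5,25,50,75,95]).round(4))
    m=(z['d']>0)&(C[...,2]>.03)&(C[...,2]<.075)&(abs(U-.595)<.03)&(V>.02)&(V<.09);print('lean',np.polyfit(C[m][:,2],U[m],1),m.sum())
E
```

```text
t 15.6 p [0.5407 0.0176 0.0489] head -10.47 z [-1.9e-03  3.0e-04 -1.0e+00] F [-26.5   4.9  20.4] M [0.96 3.76 0.04] w 0.013
row [ 0.5  0.7 -0.1] [0.   0.11 0.03] dist 0.001
0.49 top edge 0.1365 bottom 0.1365 166
0.5 top edge 0.136 bottom 0.136 163
0.51 top edge 0.133 bottom 0.133 172
0.52 top edge 0.1175 bottom 0.1365 172
0.53 top edge 0.1275 bottom 0.1365 182
0.54 top edge 0.1285 bottom 0.1375 178
0.55 top edge 0.1295 bottom 0.1375 181
side0 61 [0.5889 0.5899 0.5912 0.5937 0.5956]
lean [-0.12313043  0.59967241] 53
side7 65 [0.5977 0.5987 0.6004 0.6024 0.6046]
lean [-0.01281616  0.59931139] 77
side14 23 [0.5988 0.5995 0.6005 0.6024 0.6035]
lean [0.00627225 0.598117  ] 38
```

View pics/side14.png

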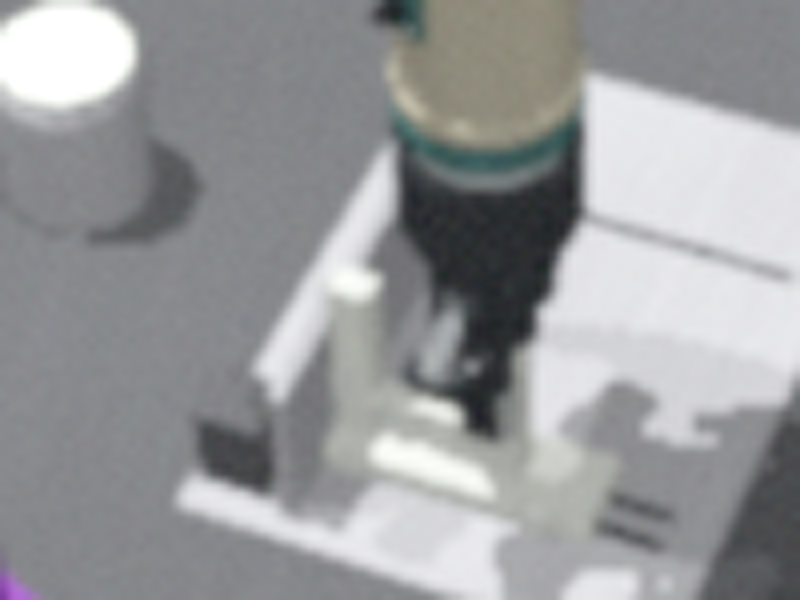

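The side view shows the double-line stubs at (612,495) and (600,525) on either side of the middle of the foot's rear edge. The flange is upright, the TCP is held against the stop with about 27 N of push, and the foot is pressed down. Handing in.

```bash
python3 go.py; python3 -c "
from rig import sign_off;print(sign_off())"
```

```text
t 15.65 p [0.5407 0.0176 0.0489] head -10.47 z [-1.8e-03  3.0e-04 -1.0e+00] F [-26.2   4.4  19.6] M [0.91 3.74 0.06] w 0.0131
the job is handed in; nothing more can be done
None
```

I gripped the smaller white square, checked the flange at the single line, drew back so it sprang free, then repeated the check at the double line. I handed in at 15.7 s with the square still gripped and pressed home there.

- **Flange:** its measured lean went from 0.12–0.22 rad free (a rough depth reading) to about 0.01 rad upright at both lines. At each line the tool stopped moving against the stop, with about 23–25 N of push at the single line and 26 N at the double.
- **Foot and spring-back:** the foot was pressed down with about 20 N at both lines. After the draw-back the picture showed the flange leaning again, clear of the heel.
- **Centring:** the square was about 1 mm off the single line and under 1 mm off the double. The line ends showing behind the foot agree with this. The two cameras differ by about 2 mm on where the lines are, so I used the offset between the foot and the lines in the side view. The top view was blocked by the wrist.
- **Flatness:** I judged the foot flat from the tool's height and tilt (under 0.2° at the end). No camera could confirm it directly.
- **Grip in pitch:** at the single line the tool tilted up to about 0.5° under load before I corrected it, so the square may have turned slightly in the grip.
- **Bystanders:** I did not go near the tin, the hammer or the shears. I did not measure their positions again at the end.

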